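# Put the balance weights back in their block by size

## Robot

A 6-joint arm with a two-finger parallel gripper is mounted at the origin on a cart in front of the work surface, level with it; the furniture and walls round the work are solid. World frame = base frame: x ahead of the robot, y to its left, z up, the work surface at z = 0. Lengths are in m, angles in rad, forces in N, time in s.
With the tool pointing down it reaches from about 0.375 to 0.825 m from the base axis. Payload 5.5 kg.
Tool frame: the origin (TCP) lies at the very end of the fingers, on their centre line; the grasp point (between the pads) lies 19 mm behind it; z points along the fingers, y is the direction in which the jaws open and shut (so a half turn about z gives the same grasp; the last joint's range is limited). The gripper opens to 85 mm and grips with 20 to 120 N. Pads are 22 mm wide; open, the fingers measure 114 mm over their backs; the gripper's body (76 mm by 85 mm) begins 54 mm behind the grasp point. The pads swing forward as they close: fully open they stand 13 mm farther back than shut.
Start: joints at [-1.259, 0.314, -0.047, 1.21, 0, 1.571], TCP at [0.184, -0.571, 0.231] pointing down, gripper open.
Joint ranges: [-2.67, 2.67], [-0.69, 1.73], [-1.03, 1.25], [-2.08, 2.16], [-1.42, 1.45], [-3.14, 3.14]. Speed limits (rad/s): [2.39, 2.39, 3.01, 3.14, 3.14, 3.14].

## Interface

Orientations are given as a unit quaternion [w, x, y, z].
In Python, from cell import arm, camera, camera_params, close_job gives the robot as it stands. The module is installed in compiled form; this text tells all that it offers.
- The arm moves only by the shell command python3 -m inch 'ROWS' [OPENING] [FORCE]. ROWS is a JSON object of lists of equal length, an entry for each row: "travel": the shift along the tool's x, y, z in cm, a list of three; "roll": the turn about the tool's z in rad. A call has 1 to 8 rows; each row is the pose to reach, as a shift and turn from the pose measured when the call began, along the tool's axes at that moment; what a row does not reach only later rows make up. A row lasts 1/8 s, in which the tool goes at most 62.5 mm and 10.7 degrees, less where a joint would pass 70% of its speed; a pose out of reach is approached as far as the arm can. A call with a gripper value outside its range is refused whole. OPENING is the opening, from 0 (shut) to 1 (fully open), set as the call begins (- or left out, the last holds). The fingers move at their own pace and stop on an object; FORCE is the grip in N (left out, the last holds). Time passes only in rows, so rows that repeat a pose let the fingers close. It gives the time, the measured TCP pose, the force and the opening at its end, in the units of the state.
- arm.sense(): the state, without advancing time (a new reading comes with each control period).
- camera(name): name is "scene" or "side" or "wrist"; returns the picture (420x560x3 uint8, blue, green, red); there is no depth.
- camera_params(name): a dict with "camera_matrix" (3x3 intrinsics, pixels), "T" (4x4, takes a point from camera to world coordinates). Camera axes: x right, y down, z forward; pixel columns grow to the right and rows downward; lengths in m; the calibration is good to about 2 mm. A picture is of the moment at which its call begins: read the wrist's pose just before it. camera_params takes no time and is no camera call; for the wrist camera it gives the pose at the moment of the call.
- close_job(): hands the job in, once; it reports no verdict.
The state is a dict: "time_s": time; "q": joint angles; "joint_vel": joint speeds; "tau": joint torques, N m; "ee_pos": TCP position; "eef_rot": TCP orientation; "ft_force": force on the tool from outside, world axes, zero at the start; "moment": the same for the moment, N m; "gripper_width": opening from 0.0 (shut) to 1.0 (fully open).
Only numpy, scipy, OpenCV 4.12 (cv2) and the standard library are available. Lean on these libraries where they do the work, as an engineer would, in place of code of your own. Each camera call takes 0.05 s, during which the arm holds its last target. There are 200 camera calls.

## Task

Put the four brass balance weights back into the wooden storage block, in order of size: the largest in the recess next to the red end, then the next smaller each time, down to the smallest next to the white end. Each must stand upright in the middle of its own recess and be let go; leave the slide box and the petri dish where they are.

Things in the scene. Friction and masses are not known exactly. Their poses are not given: they have to be found in the camera images.
- weight_largest: the largest of four brass balance weights: an upright round cylinder 44 mm in diameter and 39 mm high, with a 20 mm knob on a thinner neck on top, 57 mm high in all, about 500 g; stands upright on the bench among the others. Origin: centre of its underside, z up along its axis; yaw means nothing. Grasp it from above round the cylinder.
- weight_second: the second largest brass weight: an upright round cylinder 34 mm in diameter and 28 mm high, with a 15 mm knob on a thinner neck on top, 42 mm high in all, about 200 g; stands upright on the bench among the others. Origin: centre of its underside, z up along its axis; yaw means nothing. Grasp it from above round the cylinder.
- weight_third: the third largest (second smallest) brass weight: an upright round cylinder 26 mm in diameter and 23 mm high, with a 12 mm knob on a thinner neck on top, 34 mm high in all, about 100 g; stands upright on the bench among the others. Origin: centre of its underside, z up along its axis; yaw means nothing. Grasp it from above round the cylinder.
- weight_smallest: the smallest brass weight: an upright round cylinder 20 mm in diameter and 19 mm high, with a 10 mm knob on a thinner neck on top, 29 mm high in all, about 50 g; stands upright on the bench among the others. Origin: centre of its underside, z up along its axis; yaw means nothing. Grasp it from above round the cylinder.
- weight_block: flat wooden storage block fixed to the bench, 84 mm (its x) by 364 mm (its y) by 16 mm high, with a row of four equal round recesses (60 mm in diameter, 4 mm deep, grey felt floor 12 mm above the bench) along its y axis, centred at x = 0 and y = -114, -38, 38 and 114 mm. Origin: centre of its underside, z up.
- red_end: red plastic strip, 76 by 22 mm and 10 mm thick, fixed across the top of one end of the wooden block (centred at y = +168 or -168 mm in the block's frame; which end differs from start to start; its top is 26 mm above the bench); marks the end of the row where the largest weight belongs. Origin: centre of its underside.
- white_end: white plastic strip, 76 by 22 mm and 10 mm thick, fixed across the top of one end of the wooden block (centred at y = +168 or -168 mm in the block's frame; which end differs from start to start; its top is 26 mm above the bench); marks the other end, where the smallest weight belongs. Origin: centre of its underside.
- slide_box: green slide box, 34 x 87 x 35 mm high, loose near the front edge of the bench, its long side (its y) roughly along that edge; a bystander to be left alone. Origin: centre of its underside.
- petri_dish: clear round petri dish with lid, 58 mm in diameter, 16 mm high, loose near the front edge of the bench; a bystander to be left alone. Origin: centre of its underside.
Mind the look-alikes: they are no part of the job. What is shaped like the weight_smallest but blue is not meant.

How it is judged:
By the outcome, as a careful person would: the job done as asked, in the order asked, and still so for the second after the job is handed in, with the robot touching nothing.
It also fails if it takes over 93 s, if anything falls off the work surface, if the arm or the gripper's body presses on something with over 40 N, if the wrist force passes 120 N, or if a joint passes its speed limit or range.

## Working session

There is one attempt and no reset: what is moved stays moved. The work goes in short steps, Python scripts to look and compute and a shell command to move; the robot and the scene stay as the last step left them, time stands still between calls to the robot, and variables do not carry over. Pictures are saved under pics/ and viewed, about 12 in all and at most 16, crops included, and the job is handed in when it is done.

```bash
mkdir -p pics; python3 - <<'E'
from cell import arm,camera,camera_params
import cv2,numpy as np
s=arm.sense();print(s['time_s'],s['ee_pos'],s['eef_rot'],s['gripper_width'])
for n in("scene","side"):
    cv2.imwrite(f"pics/{n}0.png",camera(n)); p=camera_params(n);print(n,p['camera_matrix'],p['T'])
E
```

```text
0.0 [ 0.18388323 -0.57050274  0.23043223] [-8.60411910e-04  9.87870280e-01  1.55278939e-01 -1.46708046e-04] 1.0022779678627352
scene [[445.15285574   0.         284.75573408]
 [  0.         445.15285574 203.39241341]
 [  0.           0.           1.        ]] [[ 0.62706595 -0.3428474   0.69945975 -0.0632213 ]
 [-0.77880844 -0.25786644  0.57180619 -0.39065742]
 [-0.01567507 -0.90330535 -0.42871172  0.41379758]
 [ 0.          0.          0.          1.        ]]
side [[411.93524512   0.         277.49527703]
 [  0.         411.93524512 215.50147781]
 [  0.           0.           1.        ]] [[-0.93283719 -0.23392993  0.27402842  0.26724724]
 [-0.36021632  0.62173585 -0.69547735  0.72701553]
 [-0.00768032 -0.74747664 -0.6642437   0.69074433]
 [ 0.          0.          0.          1.        ]]
```

View pics/scene0.png

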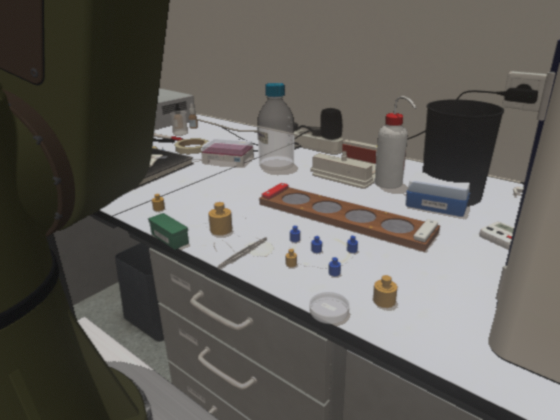

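View pics/side0.png

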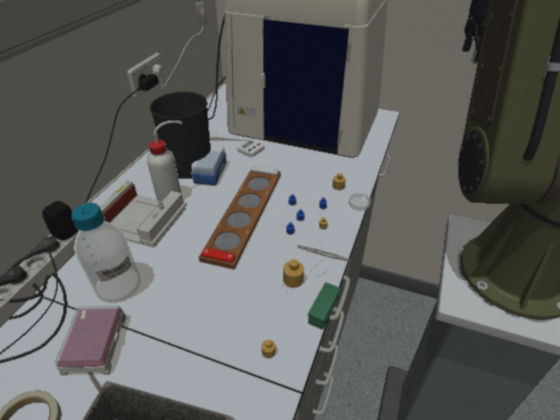

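The scene picture shows the brass weights at (220,220) largest, (385,292) second, (158,203) third and (291,257) smallest. In the side picture they are at (293,273), (339,181), (268,348) and (323,222). Four blue look-alikes surround the smallest one. The red strip is at the far-left end of the block. Next I'll turn these pixels into positions.

```bash
cat > h.py <<'E'
import cv2,numpy as np
from cell import arm,camera,camera_params
def onplane(n,uv,z,P=None):
    P=P or camera_params(n);T=P['T'];d=T[:3,:3]@np.linalg.solve(P['camera_matrix'],[*uv,1.])
    o=T[:3,3];return o+d*(z-o[2])/d[2]
def blobs(im,kind,amin=25):
    h=cv2.cvtColor(im,cv2.COLOR_BGR2HSV)
    lo,hi={'brass':((12,130,70),(28,255,255)),'felt':((0,0,60),(180,70,160))}[kind]
    m=cv2.inRange(h,lo,hi);n,l,st,c=cv2.connectedComponentsWithStats(m)
    return [(c[i].round(1),st[i]) for i in range(1,n) if st[i][4]>=amin]
def todelta(p,s=None):
    """world TCP target xyz -> travel cm in tool axes"""
    from scipy.spatial.transform import Rotation as R
    s=s or arm.sense();q=s['eef_rot'];r=R.from_quat([q[1],q[2],q[3],q[0]])
    return (r.inv().apply(np.array(p)-s['ee_pos'])*100).round(2), r.as_matrix()[:,1].round(3)
E
python3 - <<'E'
from h import *
for n in("scene","side"):
    im=cv2.imread(f"pics/{n}0.png")
    for c,st in blobs(im,'brass'):
        print(n,c,st,[onplane(n,c,z)[:2].round(3) for z in(.012,.025)])
for n,pts in(("side",[(259,185),(249,201),(239,219),(228,241)]),("scene",[(295,200),(327,207),(360,217),(397,226)])):
    for p in pts: print(n,p,onplane(n,p,.012).round(3))
print(camera_params('wrist'))
E
```

```text
scene [157.3 200. ] [153 198  10   5  37] [array([0.44 , 0.376]), array([0.424, 0.352])]
scene [219.2 213.6] [210 209  20   9  96] [array([0.475, 0.221]), array([0.458, 0.201])]
scene [381.5 213.9] [377 211  10   6  26] [array([ 0.67 , -0.039]), array([ 0.646, -0.051])]
scene [340.6 217. ] [336 214  12   8  34] [array([0.61 , 0.018]), array([0.588, 0.005])]
scene [371.  226.4] [359 224  25   7  60] [array([ 0.611, -0.048]), array([ 0.59 , -0.059])]
scene [385.  287.4] [376 281  20  12 120] [array([ 0.454, -0.159]), array([ 0.437, -0.166])]
side [242.7 216. ] [ 200  172   79   95 1296] [array([0.627, 0.048]), array([0.62 , 0.061])]
side [338.6 181.4] [334 174  11  15 122] [array([ 0.442, -0.173]), array([ 0.438, -0.156])]
side [322.9 223.2] [320 219   6   9  39] [array([0.434, 0.004]), array([0.431, 0.018])]
side [293.  273.2] [284 260  19  27 403] [array([0.449, 0.178]), array([0.446, 0.189])]
side [268.2 348.3] [263 341  12  16 160] [array([0.432, 0.362]), array([0.429, 0.369])]
side (259, 185) [ 0.639 -0.082  0.012]
side (249, 201) [ 0.637 -0.01   0.012]
side (239, 219) [0.631 0.062 0.012]
side (228, 241) [0.623 0.14  0.012]
scene (295, 200) [0.619 0.138 0.012]
scene (327, 207) [0.631 0.065 0.012]
scene (360, 217) [ 0.633 -0.012  0.012]
scene (397, 226) [ 0.642 -0.086  0.012]
{'camera_matrix': array([[297.21347752,   0.        , 281.50093915],
       [  0.        , 297.21347752, 206.15271946],
       [  0.        ,   0.        ,   1.        ]]), 'T': array([[ 3.06160154e-01, -9.19241324e-01, -2.47510300e-01,
         2.46619774e-01],
       [-9.51979849e-01, -2.95787509e-01, -7.90197224e-02,
        -5.51212917e-01],
       [-5.72260939e-04,  2.59817508e-01, -9.65657566e-01,
         3.73002201e-01],
       [ 0.00000000e+00,  0.00000000e+00,  0.00000000e+00,
         1.00000000e+00]])}
```

```bash
python3 - <<'E'
from h import *
for p in [(292,200),(300,215),(290,228),(323,203),(323,223)]: print("side small",p,onplane('side',p,.01).round(3)[:2])
for p in [(295,234),(317,244),(334,267),(352,244),(291,257)]: print("scene small",p,onplane('scene',p,.012).round(3)[:2])
for n,p in(('side',(359,201)),('scene',(330,308))): print('petri',onplane(n,p,.008).round(3)[:2])
for p in[(333,287),(313,322),(339,292)]: print('box',onplane('side',p,.03).round(3)[:2])
print(todelta((.441,-.163,.12)),todelta((.38,-.163,.17)))
E
```

```text
side small (292, 200) [ 0.535 -0.056]
side small (300, 215) [ 0.496 -0.007]
side small (290, 228) [0.504 0.046]
side small (323, 203) [ 0.456 -0.072]
side small (323, 223) [0.434 0.001]
scene small (295, 234) [0.501 0.048]
scene small (317, 244) [ 0.497 -0.005]
scene small (334, 267) [ 0.454 -0.068]
scene small (352, 244) [ 0.534 -0.054]
scene small (291, 257) [0.435 0.005]
petri [ 0.372 -0.115]
petri [ 0.368 -0.118]
box [0.357 0.198]
box [0.37  0.291]
box [0.342 0.206]
(array([ 36.97, -30.89,  11.1 ]), array([ 0.307, -0.952, -0.001])) (array([ 31.17, -32.77,   6.1 ]), array([ 0.307, -0.952, -0.001]))
```

```bash
python3 -m inch '{"travel":[[4.6,-3.9,1.4],[9.2,-7.7,2.8],[13.9,-11.6,4.2],[18.5,-15.4,5.6],[23.1,-19.3,7],[27.7,-23.2,8.3],[32.4,-27,9.7],[37,-30.9,11.1]],"roll":[-0.17,-0.34,-0.5,-0.67,-0.84,-1.0,-1.17,-1.34]}' 0.75 40
python3 -m inch '{"travel":[[0,0,0],[0,0,0]],"roll":[0,0]}'
python3 - <<'E'
from h import *
P=camera_params('wrist');im=camera('wrist');cv2.imwrite('pics/w1.png',im)
s=arm.sense();print(s['time_s'],s['ee_pos'],s['eef_rot'],s['ft_force'],s['gripper_width'],s['q'])
for c,st in blobs(im,'brass',200): print(c,st,onplane('wrist',c,.028,P).round(4))
print(todelta((.441,-.163,.12)))
E
```

```text
time_s: 1.1
ee_pos: [0.442, -0.1611, 0.1196]
eef_rot: [-0.0, 0.676, 0.737, 0.0]
ft_force: [0.8, -0.8, -0.4]
gripper_width: 0.747
time_s: 1.35
ee_pos: [0.4416, -0.1609, 0.1193]
eef_rot: [-0.001, 0.676, 0.737, -0.0]
ft_force: [-0.2, -0.2, -0.2]
gripper_width: 0.751
1.4 [ 0.44149378 -0.16163619  0.11957551] [-5.70114336e-04  6.76389827e-01  7.36543596e-01  8.98592125e-05] [-0.28236642  0.07480851  0.35448281] 0.7523074158116625 [-3.51378916e-01  1.51633488e-01 -5.22045026e-01  8.98103210e-01
  6.01175299e-04  1.13432115e+00]
[513.8 112. ] [ 473    0   87  216 6221] [ 0.6088 -0.0711  0.028 ]
[280.2 210.6] [ 261  189   39   43 1335] [ 0.4407 -0.1628  0.028 ]
(array([-0.13, -0.06, -0.04]), array([ 0.996,  0.085, -0.001]))
```

View pics/w1.png

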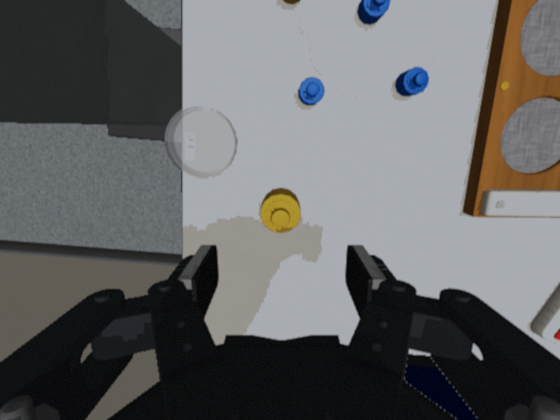

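The wrist picture shows a brass weight with a knob at (280,210), about 31–34 mm wide, so it is weight_second. The petri dish at (201,142) and the blue weights are clear of the fingers. I'll descend and grip.

```bash
python3 -m inch '{"travel":[[-0.1,-0.05,4],[-0.1,-0.05,8],[-0.1,-0.05,10.5],[-0.1,-0.05,11.3],[-0.1,-0.05,11.3]],"roll":[0,0,0,0,0]}' && python3 -m inch '{"travel":[[0,0,0],[0,0,0],[0,0,0],[0,0,0],[0,0,0]],"roll":[0,0,0,0,0]}' 0.2 40
```

```text
time_s: 2.02
ee_pos: [0.4408, -0.1636, 0.0069]
eef_rot: [-0.001, 0.677, 0.736, 0.0]
ft_force: [0.1, -0.3, 0.5]
gripper_width: 0.75
time_s: 2.65
ee_pos: [0.4416, -0.1643, 0.0082]
eef_rot: [0.001, 0.677, 0.736, -0.0]
ft_force: [-1.5, -0.5, 5.6]
gripper_width: 0.382
```

```bash
python3 -m inch '{"travel":[[0,0,-3],[0,0,-7],[3.5,3.5,-8],[7.5,7.5,-8],[11.5,11.5,-8],[15.5,15.2,-8],[19,18.5,-8],[21.1,20.8,-8]],"roll":[0,0,0,0,0,0,0,0]}' && python3 -m inch '{"travel":[[0,0,0],[0,0,0]],"roll":[0,0]}'
python3 - <<'E'
from h import *
P=camera_params('wrist');im=camera('wrist');cv2.imwrite('pics/w2.png',im)
for c,st in blobs(im,'felt',1500):print(c,st,onplane('wrist',c,.012,P).round(4))
print(todelta((.631,.064,.09)))
E
```

```text
time_s: 3.65
ee_pos: [0.6326, 0.0656, 0.0885]
eef_rot: [0.001, 0.676, 0.736, 0.0]
ft_force: [-0.6, -0.0, -1.8]
gripper_width: 0.378
time_s: 3.9
ee_pos: [0.632, 0.0654, 0.0884]
eef_rot: [0.001, 0.676, 0.737, -0.0]
ft_force: [0.2, 0.0, -2.0]
gripper_width: 0.379
[517.3 180.7] [  334     5   226   349 19232] [0.8052 0.1057 0.012 ]
[281.  107.9] [ 239   64   85   89 5996] [0.6253 0.1423 0.012 ]
[280.3 205. ] [ 242  175   78   64 3510] [0.6307 0.0721 0.012 ]
[ 97.  296.5] [   0  212  227  162 8914] [ 0.4855 -0.0191  0.012 ]
[280.1 313.6] [ 245  289   71   44 1738] [ 0.6384 -0.0226  0.012 ]
(array([-0.09, -0.08, -0.15]), array([0.996, 0.084, 0.001]))
```

View pics/w2.png

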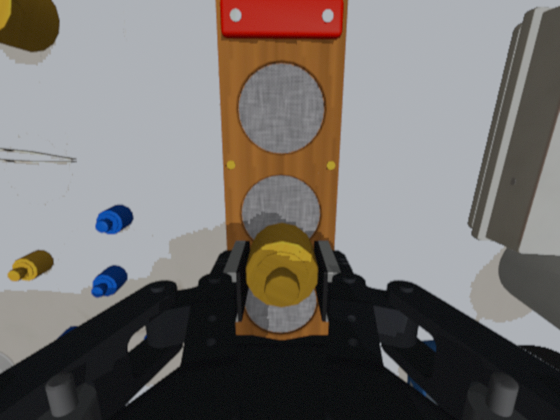

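The picture shows the weight held at (282,265) above recess 2. The red strip is at the top, next to recess 1 at (281,108). Next I'll compute the recess centres from the rims.

```bash
python3 - <<'E'
from h import *
P=camera_params('wrist')
f=lambda u,v,z=.016:onplane('wrist',(u,v),z,P)[:2].round(4)
print('R1 LRTB',f(237,108),f(325,108),f(281,62),f(281,154))
print('R2 LRT',f(241,214),f(321,214),f(281,175))
print('dots mean',(f(231,165)+f(331,165))/2,'held bottom est',f(281,222,.085))
E
```

```text
R1 LRTB [0.595 0.139] [0.6553 0.1441] [0.6228 0.1704] [0.6278 0.1104]
R2 LRT [0.6014 0.0632] [0.6616 0.0683] [0.629  0.0953]
dots mean [0.62845 0.10255] held bottom est [0.6302 0.082 ]
```

```bash
python3 -m inch '{"travel":[[0,0,3],[0,0,5.5],[0,0,6.5],[0,0,6.75],[0,0,6.75]],"roll":[0,0,0,0,0]}' && python3 -m inch '{"travel":[[0,0,0],[0,0,0],[0,0,0]],"roll":[0,0,0]}' 0.7 && python3 -m inch '{"travel":[[0,0,-3],[0,0,-7],[0,0,-10],[0,0,-10]],"roll":[0,0,0,0]}'
python3 -c "
from h import *
print(todelta((.447,.187,.13)))"
```

```text
time_s: 4.58
ee_pos: [0.6323, 0.0647, 0.0218]
eef_rot: [0.001, 0.677, 0.736, 0.0]
ft_force: [0.7, 0.4, -2.6]
gripper_width: 0.378
time_s: 4.95
ee_pos: [0.6328, 0.0648, 0.0225]
eef_rot: [0.001, 0.677, 0.736, 0.001]
ft_force: [0.8, 0.0, 0.6]
gripper_width: 0.703
time_s: 5.45
ee_pos: [0.6348, 0.0652, 0.1257]
eef_rot: [0.003, 0.677, 0.736, 0.003]
ft_force: [0.1, 0.3, -0.7]
gripper_width: 0.698
(array([ 13.72, -17.68,  -0.59]), array([0.996, 0.084, 0.008]))
```

```bash
python3 -m inch '{"travel":[[3,-4,-0.3],[6,-8,-0.5],[9,-12,-0.5],[12,-15.5,-0.5],[13.7,-17.7,-0.5],[13.7,-17.7,-0.5],[13.7,-17.7,-0.5]],"roll":[0,0,0,0,0,0,0]}' 0.78
python3 - <<'E'
from h import *
P=camera_params('wrist');im=camera('wrist');cv2.imwrite('pics/w3.png',im)
s=arm.sense();print(s['ee_pos'],s['eef_rot'])
for c,st in blobs(im,'brass',400): print(c,st,onplane('wrist',c,.035,P).round(4))
print(todelta((.447,.187,.008)))
E
```

```text
time_s: 6.32
ee_pos: [0.4473, 0.1866, 0.1287]
eef_rot: [0.003, 0.677, 0.736, 0.003]
ft_force: [-0.2, 1.1, 1.1]
gripper_width: 0.78
[0.44753823 0.18645346 0.12880214] [0.0033852  0.67694814 0.73601763 0.00279421]
[280.  204.5] [ 254  176   53   57 2285] [0.4468 0.1891 0.035 ]
[465.5 247.3] [ 417  191  106  118 4228] [0.6089 0.1642 0.035 ]
[421.2 365.7] [407 350  35  37 682] [0.5963 0.0394 0.035 ]
(array([ 0.07, -0.15, 12.08]), array([0.996, 0.083, 0.009]))
```

View pics/w3.png

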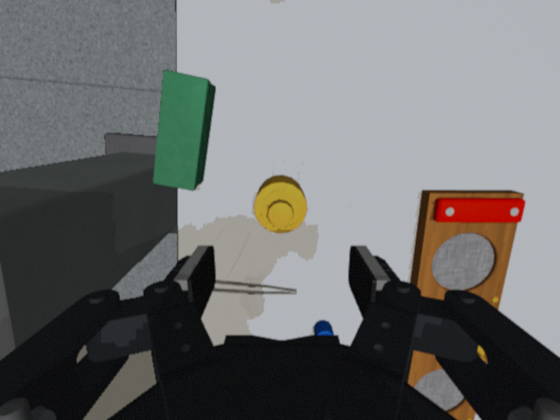

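The largest brass weight is at (280,205), about 53 px wide. The slide box at (183,130) and the tweezers are clear of the fingers.

```bash
python3 -m inch '{"travel":[[0.2,-0.1,4],[0.2,-0.1,8],[0.2,-0.1,11],[0.2,-0.1,12],[0.2,-0.1,12]],"roll":[0,0,0,0,0]}' && python3 -m inch '{"travel":[[0,0,0],[0,0,0],[0,0,0],[0,0,0],[0,0,0]],"roll":[0,0,0,0,0]}' 0.3 70
```

```text
time_s: 7.0
ee_pos: [0.4477, 0.1878, 0.0085]
eef_rot: [0.003, 0.677, 0.736, 0.002]
ft_force: [-0.0, -0.5, -0.5]
gripper_width: 0.773
time_s: 7.62
ee_pos: [0.4485, 0.1882, 0.0101]
eef_rot: [0.004, 0.677, 0.736, 0.003]
ft_force: [-2.0, -0.6, 6.0]
gripper_width: 0.493
```

```bash
python3 -m inch '{"travel":[[0,0,-3],[0,0,-7],[-1.2,3.4,-8],[-2.7,7.6,-8],[-4.2,11.8,-8],[-5.6,15.5,-8],[-6.2,17.2,-8],[-6.2,17.2,-8]],"roll":[0,0,0,0,0,0,0,0]}' && python3 -m inch '{"travel":[[0,0,0],[0,0,0]],"roll":[0,0]}'
python3 -c "
from h import *
s=arm.sense();print(s['ee_pos'],s['eef_rot'],s['ft_force'],s['gripper_width'])
print(todelta((.6252,.1408,.0222)))"
```

```text
time_s: 8.62
ee_pos: [0.6253, 0.1401, 0.0919]
eef_rot: [0.004, 0.678, 0.735, 0.003]
ft_force: [-0.6, 0.6, -5.2]
gripper_width: 0.498
time_s: 8.88
ee_pos: [0.6244, 0.1404, 0.092]
eef_rot: [0.004, 0.677, 0.736, 0.003]
ft_force: [0.4, -0.3, -4.1]
gripper_width: 0.499
[0.62437135 0.1403649  0.09197376] [0.00364714 0.67747508 0.7355297  0.00320666] [ 0.44021419 -0.27214875 -4.10274303] 0.4988695438837808
(array([0.04, 0.02, 6.98]), array([0.997, 0.082, 0.01 ]))
```

```bash
python3 -m inch '{"travel":[[0,0,3],[0,0,5.5],[0,0.1,6.7],[0,0.1,6.9],[0,0.1,6.95]],"roll":[0,0,0,0,0]}' && python3 -m inch '{"travel":[[0,0,0],[0,0,0],[0,0,0]],"roll":[0,0,0]}' 0.78 && python3 -m inch '{"travel":[[0,0,-3],[0,0,-7],[0,0,-10],[0,0,-10]],"roll":[0,0,0,0]}'
python3 -c "
from h import *
print(todelta((.43,.364,.13)))"
```

```text
time_s: 9.5
ee_pos: [0.6267, 0.1407, 0.0234]
eef_rot: [0.004, 0.677, 0.736, 0.004]
ft_force: [-0.4, -0.5, -4.0]
gripper_width: 0.498
time_s: 9.88
ee_pos: [0.6274, 0.1408, 0.0243]
eef_rot: [0.004, 0.677, 0.736, 0.004]
ft_force: [0.4, 0.6, 0.4]
gripper_width: 0.778
time_s: 10.38
ee_pos: [0.6285, 0.1413, 0.1277]
eef_rot: [0.006, 0.677, 0.736, 0.007]
ft_force: [0.6, -0.8, -0.7]
gripper_width: 0.78
(array([ 23.83, -17.94,  -0.56]), array([0.996, 0.082, 0.018]))
```

```bash
python3 -m inch '{"travel":[[3.5,-2.5,-0.2],[8,-6,-0.4],[12.5,-9.4,-0.6],[17,-12.8,-0.6],[21,-16,-0.6],[23.8,-17.9,-0.6],[23.8,-17.9,-0.6],[23.8,-17.9,-0.6]],"roll":[0,0,0,0,0,0,0,0]}' 0.6
python3 - <<'E'
from h import *
P=camera_params('wrist');im=camera('wrist');cv2.imwrite('pics/w4.png',im)
s=arm.sense();print(s['ee_pos'],s['eef_rot'])
for c,st in blobs(im,'brass',400): print(c,st,onplane('wrist',c,.02,P).round(4))
print(todelta((.43,.364,.007)))
E
```

```text
time_s: 11.38
ee_pos: [0.4304, 0.3632, 0.1298]
eef_rot: [0.006, 0.677, 0.736, 0.006]
ft_force: [0.3, -0.3, -0.0]
gripper_width: 0.6
[0.4307775  0.36300575 0.13000003] [0.00633831 0.67772354 0.73526077 0.00649826]
[281.2 201.6] [268 187  28  30 670] [0.4322 0.3644 0.02  ]
(array([ 0.11, -0.29, 12.3 ]), array([0.997, 0.081, 0.018]))
```

View pics/w4.png

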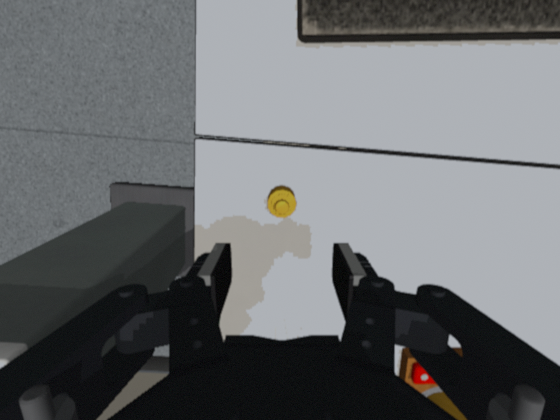

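weight_third stands alone at (281,202).

```bash
python3 -m inch '{"travel":[[0.1,-0.1,4],[0.1,-0.1,8],[0.1,-0.1,11.5],[0.1,-0.1,12.45],[0.1,-0.1,12.45]],"roll":[0,0,0,0,0]}' && python3 -m inch '{"travel":[[0,0,0],[0,0,0],[0,0,0],[0,0,0],[0,0,0]],"roll":[0,0,0,0,0]}' 0.1 35
python3 -c "
from h import *
print(todelta((.638,-.010,.09)))"
```

```text
time_s: 12.05
ee_pos: [0.4323, 0.3633, 0.0054]
eef_rot: [0.006, 0.678, 0.735, 0.006]
ft_force: [-0.4, 0.2, -0.5]
gripper_width: 0.599
time_s: 12.68
ee_pos: [0.4335, 0.3641, 0.0072]
eef_rot: [0.007, 0.678, 0.735, 0.007]
ft_force: [0.4, -3.3, 7.7]
gripper_width: 0.287
(array([-38.92,  17.55,  -7.94]), array([0.997, 0.08 , 0.02 ]))
```

```bash
python3 -m inch '{"travel":[[0,0,-3],[0,0,-7],[-3,0.5,-11],[-8.5,2,-12],[-14,4,-12],[-19.5,6,-12],[-25,8.2,-12],[-30,10.5,-12]],"roll":[0,0,0,0,0,0,0,0]}'
python3 -c "
from h import *
print(todelta((.638,-.010,.10)))"
```

```text
time_s: 13.68
ee_pos: [0.5605, 0.0714, 0.1301]
eef_rot: [0.007, 0.678, 0.735, 0.008]
ft_force: [0.8, 0.4, -0.4]
gripper_width: 0.284
(array([-8.74,  7.  ,  3.16]), array([0.997, 0.08 , 0.021]))
```

```bash
python3 -m inch '{"travel":[[-4.5,3.5,0],[-8,6.3,1],[-8.7,7,2.5],[-8.7,7,3.2],[-8.7,7,3.2],[-8.7,7,3.2]],"roll":[0,0,0,0,0,0]}'
python3 - <<'E'
from h import *
P=camera_params('wrist');im=camera('wrist');cv2.imwrite('pics/w5.png',im)
print(todelta((.638,-.010,.0203)))
E
```

```text
time_s: 14.42
ee_pos: [0.6375, -0.0085, 0.1001]
eef_rot: [0.007, 0.678, 0.735, 0.008]
ft_force: [1.2, 0.6, -0.8]
gripper_width: 0.288
(array([-0.14, -0.16,  8.  ]), array([0.996, 0.081, 0.022]))
```

View pics/w5.png

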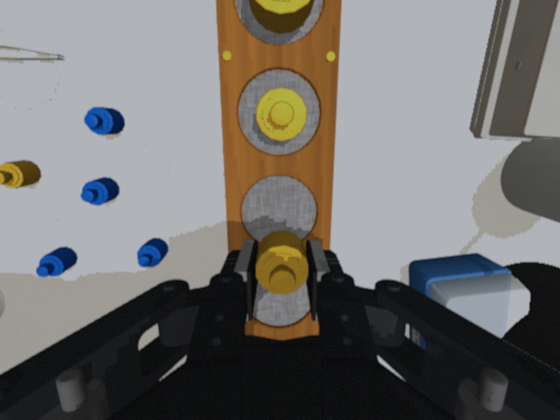

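Weight_second stands centred in its recess at (281,113) and the largest is in the red-end recess. The third is held above recess 3.

```bash
python3 -m inch '{"travel":[[-0.1,-0.1,3.5],[-0.1,-0.1,6.5],[-0.1,-0.1,7.7],[-0.1,-0.1,7.95],[-0.1,-0.1,7.95]],"roll":[0,0,0,0,0]}' && python3 -m inch '{"travel":[[0,0,0],[0,0,0],[0,0,0]],"roll":[0,0,0]}' 0.6 && python3 -m inch '{"travel":[[0,0,-3],[0,0,-7],[0,0,-10],[0,0,-10]],"roll":[0,0,0,0]}'
python3 -c "
from h import *
print(todelta((.434,.003,.12)))"
```

```text
time_s: 15.1
ee_pos: [0.6395, -0.0094, 0.0219]
eef_rot: [0.008, 0.678, 0.735, 0.009]
ft_force: [-0.0, 0.0, -0.7]
gripper_width: 0.289
time_s: 15.48
ee_pos: [0.6398, -0.0095, 0.0225]
eef_rot: [0.008, 0.678, 0.735, 0.009]
ft_force: [0.2, 0.5, 0.7]
gripper_width: 0.601
time_s: 15.98
ee_pos: [0.6396, -0.0097, 0.1257]
eef_rot: [0.01, 0.678, 0.735, 0.011]
ft_force: [-0.1, -0.1, -0.3]
gripper_width: 0.602
(array([  2.94, -20.4 ,  -0.05]), array([0.996, 0.081, 0.03 ]))
```

```bash
python3 -m inch '{"travel":[[0.6,-4,0],[1.2,-9,0],[1.8,-14,0],[2.4,-18.5,0],[2.9,-20.4,0],[2.9,-20.4,0],[2.9,-20.4,0]],"roll":[0,0,0,0,0,0,0]}' 0.5
python3 - <<'E'
from h import *
P=camera_params('wrist');im=camera('wrist');cv2.imwrite('pics/w6.png',im)
s=arm.sense();print(s['ee_pos'],s['eef_rot'])
for c,st in blobs(im,'brass',150): print(c,st,onplane('wrist',c,.016,P).round(4))
print(todelta((.434,.003,.004)))
E
```

```text
time_s: 16.85
ee_pos: [0.435, 0.0025, 0.1194]
eef_rot: [0.011, 0.678, 0.735, 0.011]
ft_force: [0.4, 0.2, 1.0]
gripper_width: 0.502
[0.4352175  0.002475   0.11952257] [0.01076439 0.67764208 0.73522771 0.01120524]
[507.3 173.4] [  445     0   115   342 16097] [0.6281 0.0441 0.016 ]
[541.3  37.7] [ 511   12   49   56 1363] [0.6251 0.1482 0.016 ]
[277.2 201. ] [267 189  22  24 410] [0.4344 0.0056 0.016 ]
(array([ 0.07, -0.48, 11.54]), array([0.996, 0.081, 0.031]))
```

View pics/w6.png

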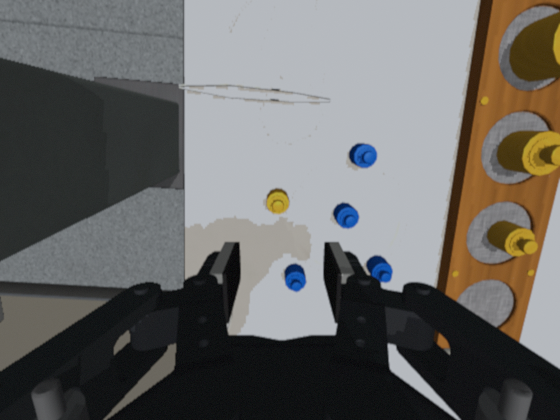

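The small candidates are brass at (277,202) and blue at (364,156), (346,215), (380,269) and (295,278). Only the brass one fits the description, and its fingers' paths are clear.

```bash
python3 -m inch '{"travel":[[0.2,-0.2,4],[0.25,-0.3,8],[0.25,-0.4,10.5],[0.25,-0.45,11.45],[0.25,-0.45,11.45]],"roll":[0,0,0,0,0]}' && python3 -m inch '{"travel":[[0,0,0],[0,0,0],[0,0,0],[0,0,0],[0,0,0]],"roll":[0,0,0,0,0]}' 0.05 30
python3 -c "
from h import *
print(todelta((.6445,-.0855,.10)))"
```

```text
time_s: 17.52
ee_pos: [0.4343, 0.0047, 0.0046]
eef_rot: [0.01, 0.678, 0.735, 0.011]
ft_force: [0.5, 1.5, 0.5]
gripper_width: 0.495
time_s: 18.15
ee_pos: [0.4356, 0.0047, 0.0057]
eef_rot: [0.011, 0.678, 0.735, 0.012]
ft_force: [0.4, 0.1, 6.2]
gripper_width: 0.22
(array([-10.7 ,  20.38,  -8.76]), array([0.996, 0.081, 0.033]))
```

```bash
python3 -m inch '{"travel":[[0,0,-3],[0,0,-7],[-1.5,3,-9],[-4,7.5,-9],[-6.5,12,-9],[-8.8,16.5,-9],[-10.6,20.2,-8.8],[-10.7,20.4,-8.8]],"roll":[0,0,0,0,0,0,0,0]}' && python3 -m inch '{"travel":[[0,0,0],[0,0,0]],"roll":[0,0]}'
python3 - <<'E'
from h import *
P=camera_params('wrist');im=camera('wrist');cv2.imwrite('pics/w7.png',im)
s=arm.sense();print(s['ee_pos'],s['eef_rot'])
print(todelta((.6445,-.0855,.0190)))
E
```

```text
time_s: 19.15
ee_pos: [0.6468, -0.0866, 0.1]
eef_rot: [0.012, 0.678, 0.735, 0.012]
ft_force: [-0.3, 0.0, -1.2]
gripper_width: 0.219
time_s: 19.4
ee_pos: [0.6457, -0.0861, 0.0999]
eef_rot: [0.011, 0.678, 0.735, 0.012]
ft_force: [0.0, -0.7, -0.3]
gripper_width: 0.215
[ 0.64582306 -0.0861025   0.10008035] [0.01161462 0.67790607 0.73496109 0.01185987]
(array([ 0.08, -0.4 ,  8.1 ]), array([0.996, 0.081, 0.033]))
```

View pics/w7.png

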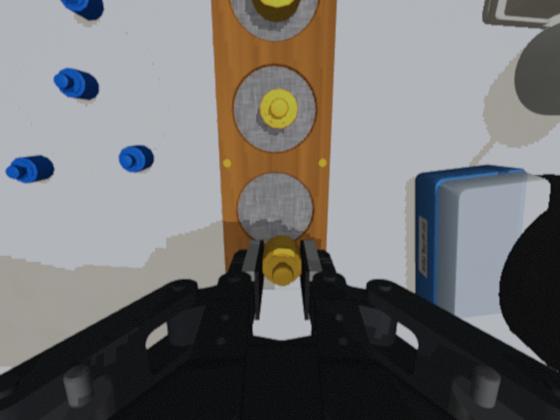

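The third stands in recess 3 at (279,107) and the smallest is held above recess 4. The white strip is below it in the picture. I'll lower it now.

```bash
python3 -m inch '{"travel":[[0.1,-0.2,3.5],[0.1,-0.3,6.5],[0.1,-0.4,7.8],[0.1,-0.45,8.1],[0.1,-0.45,8.1]],"roll":[0,0,0,0,0]}' && python3 -m inch '{"travel":[[0,0,0],[0,0,0],[0,0,0]],"roll":[0,0,0]}' 0.5 && python3 -m inch '{"travel":[[0,0,-3],[0,0,-7],[0,0,-11],[-5,0,-13],[-10,0,-13],[-15,0,-13],[-15,0,-13]],"roll":[0,0,0,0,0,0,0]}'
python3 - <<'E'
from h import *
P=camera_params('wrist');im=camera('wrist');cv2.imwrite('pics/w8.png',im);side=camera('side')
cv2.imwrite('pics/s8.png',cv2.resize(side[150:380,170:390],None,fx=2.6,fy=2.6,interpolation=cv2.INTER_CUBIC))
E
```

```text
time_s: 20.08
ee_pos: [0.6445, -0.0853, 0.0199]
eef_rot: [0.012, 0.678, 0.735, 0.012]
ft_force: [0.9, 0.4, -0.1]
gripper_width: 0.217
time_s: 20.45
ee_pos: [0.6449, -0.0854, 0.0205]
eef_rot: [0.012, 0.678, 0.735, 0.012]
ft_force: [-0.8, 0.4, 1.0]
gripper_width: 0.5
time_s: 21.32
ee_pos: [0.6523, -0.2388, 0.1505]
eef_rot: [0.013, 0.68, 0.733, 0.012]
ft_force: [-1.1, -0.2, -0.2]
gripper_width: 0.497
```

View pics/w8.png

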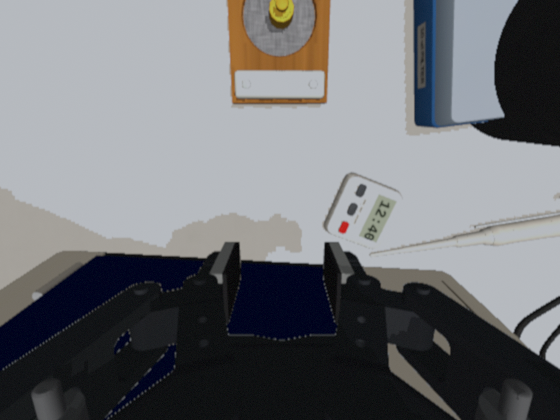

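View pics/s8.png

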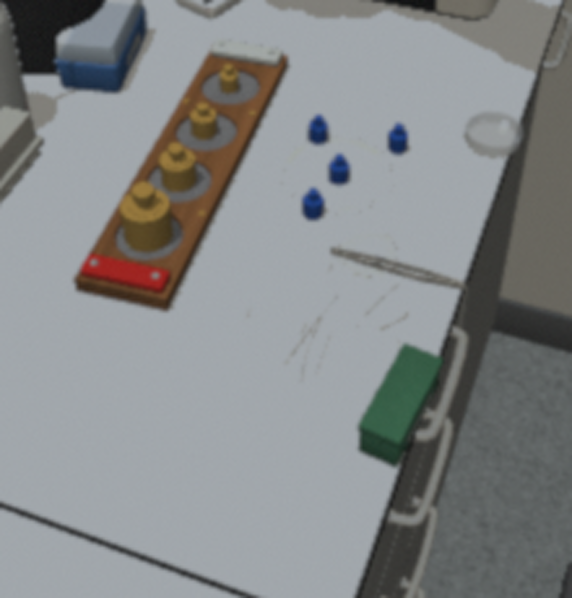

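The crop shows the weights in order from red to white, upright and centred, with the box and dish untouched and the gripper clear.

```bash
python3 -c "
from cell import close_job;print(close_job())"
```

```text
the job is handed in; nothing more can be done
None
```

All four brass weights are back in the storage block, largest next to the red end and smallest next to the white end. I handed the job in at about 21.5 s.

- **Placing:** the last wrist and side pictures show each weight upright in its own recess, let go, with the gripper well clear. By the release positions, each weight is within about 2–3 mm of the middle of its recess.
- **Left alone:** in those pictures the slide box, petri dish and blue look-alikes show no sign of having moved.
- **Forces:** the wrist force readings stayed below about 10 N throughout.
- **Irregularity:** the tool drifted to about 1.9° off vertical by the last placement. It had no visible effect on the weights.

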